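# Add a slotted weight to the tile-drying press

## Task

The tile drying in the press needs more weight. Pick up the large slotted iron weight from the bench and slide it sideways, slot first, onto the press's stem below the knob, so that it lies flat on the weight already there with its slot pointing the opposite way to that weight's slot. Leave the small slotted weight where it lies.

Things in the scene. Friction and masses are not known exactly. Their poses are not given: they have to be found in the camera images.
- weight_center (a point): Centre (half-way up) of the large slotted weight lying on the bench: dark iron disc, 64 mm diameter, 16 mm thick, under 0.4 kg, two flats 56 mm apart on its rim to grip. Slot 18 mm wide (26 at the rim), parallel to the flats, from the rim to 9 mm past the centre (round end). x: out through the slot's mouth; y: across the flats; z: up. A like disc without a slot is not to be used.
- stem (a point): On the axis of the fixed press's upright stem, where the added weight's centre comes to lie (76 mm above the bench). Stem 8 mm thick; its knob, 28 mm wide, spans 28 to 38 mm above this point. The weight already on it spans 52 to 68 mm above the bench, on a foot 72 mm wide, on a 164 mm square board (top 46 mm); base board 180 mm square. Gap from that weight to the knob: 36 mm. z: up.
- lower_mouth (a point): Middle of the slot's mouth (on the rim, half-way up) of the weight already on the stem: loose, same shape and size as the large weight; its centre is 32 mm behind this point. x: from its centre out through the slot's mouth (roughly to the robot's right, -y, within about 45 degrees); z: up.
- small_center (a point): Centre (half-way up) of the small slotted weight, a loose bystander on the bench: 42 mm diameter, 12 mm thick, slot 12 mm wide. x: out through its slot's mouth; z: up.
Things that resemble listed ones, but are neither listed nor needed, are in the scene too. What is shaped like the part that bears lower_mouth but purple or turquoise is not meant.

How it is judged:
At the end, for the whole second after the job is handed in: Large weight at rest, flat (7 deg) on the lower one, centre within 14 mm of the stem and 5 mm of seated height, slots opposite within about 45 deg (lower mouth 16 mm or more behind its centre); lower weight flat, its mouth within 46 mm of the stem; small weight moved under 40 mm (horizontal distance between weight_center and stem below 0.014 m and z of weight_center in the frame of stem between -0.005 and 0.005 m and angle between each of weight_center, lower_mouth's own z axis and vertical below 0.12 rad and x of lower_mouth in the frame of weight_center below -0.016 m and horizontal distance between lower_mouth and stem below 0.046 m and linear speed of weight below 0.02 m/s and distance of small_center from where it was at the start of the episode below 0.04 m); the robot touches nothing.
It also fails if it takes over 38 s, if anything falls off the work surface, if the arm or the gripper's body presses on something with over 40 N, if the wrist force passes 120 N, or if a joint passes its speed limit or range.

## Robot

A 7-joint arm with a two-finger parallel gripper is mounted at the origin on the work surface. World frame = base frame: x ahead of the robot, y to its left, z up, the work surface at z = 0. Lengths are in m, angles in rad, forces in N, time in s.
With the tool pointing down it reaches from about 0.425 to 0.925 m from the base axis. Payload 6.8 kg.
Tool frame: the origin (TCP) lies between the finger pads; the fingertips stand 25 mm ahead of it and the grasp point (between the pads) lies 6 mm ahead of it; z points along the fingers, y is the direction in which the jaws open and shut (so a half turn about z gives the same grasp; the last joint's range is limited). The gripper opens to 85 mm and grips with 20 to 120 N. Pads are 22 mm wide; open, the fingers measure 114 mm over their backs; the gripper's body (76 mm by 85 mm) begins 54 mm behind the grasp point. The pads swing forward as they close: fully open they stand 13 mm farther back than shut.
Start: joints at [1.101, 0.477, 0.022, 1.555, -0.011, 1.109, -0.083], TCP at [0.239, -0.631, 0.256] pointing down, gripper open.
Joint ranges: [-2.96, 2.96], [-0.34, 2.1], [-1.41, 1.46], [0.24, 2.44], [-1.37, 4.51], [0.17, 1.92], [-2.96, 2.96]. Speed limits (rad/s): [2.39, 2.39, 3.14, 3.14, 3.14, 3.14, 3.14].

## Interface

Orientations are given as [roll, pitch, yaw] about the fixed x, y, z axes, in that order (R = Rz(yaw) Ry(pitch) Rx(roll)).
In Python, from plant import env gives the robot as it stands.
- The arm moves only by the shell command python3 -m handwheel 'ROWS'. ROWS is text: rows parted by semicolons, each of 7 numbers parted by spaces: the turn, a rotation vector about the tool's x, y, z in rad, then the shift along the tool's x, y, z in m, then the closure, from 0 (fully open) to 1 (shut). In form: rx ry rz tx ty tz grip; .... A call has 1 to 10 rows; each row is the pose to reach, as a shift and turn from the pose measured when the call began, along the tool's axes at that moment; what a row does not reach only later rows make up. A row lasts 1/12 s, in which the tool goes at most 41.7 mm and 7.16 degrees, less where a joint would pass 70% of its speed; a pose out of reach is approached as far as the arm can. A call with a gripper value outside its range is refused whole. The fingers move at their own pace and stop on an object; the grip force is fixed at half the most. Time passes only in rows, so rows that repeat a pose let the fingers close. It gives the time, the measured TCP pose, the force and the opening at its end, in the units of the state.
- env.get_obs(): the state, without advancing time (a new reading comes with each control period).
- env.camera(name): name is "side" or "top"; returns (picture, depth): 384x512x3 uint8, red, green, blue; 384x512 float32, m along the optical axis (not along the pixel's ray), 0 where there is no reading.
- env.get_calibration(name): a dict with "fov_y" (degrees; the focal length in pixels is half the picture's height over the tangent of half this angle, whatever the lens; pixels are square), "cx", "cy" (the principal point, pixels), "R" (3x3) and "t" (3): a world point X has camera coordinates R X + t. Camera axes: x right, y down, z forward; pixel columns grow to the right and rows downward; lengths in m; the calibration is good to about 2 mm. A picture is of the moment at which its call begins. get_calibration takes no time and is no camera call.
- env.sign_off(): hands the job in, once; it reports no verdict.
The state is a dict: "time_s": time; "qpos": joint angles; "qd": joint speeds; "tau": joint torques, N m; "eef_pos": TCP position; "tool_rot": TCP orientation; "contact_force": force on the tool from outside, world axes, zero at the start; "ft_torque": the same for the moment, N m; "finger_gap": opening from 0.0 (shut) to 1.0 (fully open).
Only numpy, scipy, OpenCV 4.12 (cv2) and the standard library are available. Lean on these libraries where they do the work, as an engineer would, in place of code of your own. Each camera call takes 0.05 s, during which the arm holds its last target.

## Working session

There is one attempt and no reset: what is moved stays moved. The work goes in short steps, Python scripts to look and compute and a shell command to move; the robot and the scene stay as the last step left them, time stands still between calls to the robot, and variables do not carry over. Pictures are saved under pics/ and viewed, and the job is handed in when it is done.

```bash
mkdir -p pics; ls; cat > h.py <<'E'
import numpy as np, cv2, pickle
from plant import env
def K(n):
    c=env.get_calibration(n); f=192/np.tan(np.radians(c['fov_y'])/2)
    return f,c['cx'],c['cy'],np.array(c['R']),np.array(c['t'])
def ray(n,u,v,z):
    f,cx,cy,R,t=K(n); d=R.T@np.array([(u-cx)/f,(v-cy)/f,1]); o=-R.T@t
    return o+d*(z-o[2])/d[2]
def proj(n,X):
    f,cx,cy,R,t=K(n); p=R@np.array(X)+t; return np.array([cx+f*p[0]/p[2],cy+f*p[1]/p[2]])
def cloud(n,dep):
    f,cx,cy,R,t=K(n); v,u=np.mgrid[:384,:512]
    P=np.stack([(u-cx)/f*dep,(v-cy)/f*dep,dep],-1)-t
    return P@R
def shot(tag):
    for n in ('side','top'):
        p,d=env.camera(n); np.savez(f'pics/{tag}_{n}.npz',p=p,d=d)
        cv2.imwrite(f'pics/{tag}_{n}.png',p[...,::-1])
E
python3 - <<'E'
from h import *
shot('a')
for n in('side','top'): print(env.get_calibration(n))
print(env.get_obs())
E
```

```text
pics
{'fov_y': 56.049611406938276, 'cx': 253.59471542918794, 'cy': 187.08042854974855, 'R': array([[ 0.68923678, -0.72413157, -0.0242101 ],
       [-0.40238313, -0.3547775 , -0.84393172],
       [ 0.6025284 ,  0.59141052, -0.53590403]]), 't': array([-0.41264416,  0.26621004,  0.42405572])}
{'fov_y': 48.54442460343235, 'cx': 260.66382571848794, 'cy': 188.1056168004521, 'R': array([[ 0.01195282, -0.99990239,  0.00723527],
       [-0.99203246, -0.01276566, -0.12533408],
       [ 0.12541421, -0.00567952, -0.99208821]]), 't': array([-0.04040234,  0.57174354,  1.06724776])}
{'time_s': 0.1, 'qpos': array([ 1.1009148 ,  0.47772312,  0.02235887,  1.55633775, -0.01153619,
        1.10929583, -0.08304184]), 'qd': array([ 0.00114585, -0.00276267, -0.00100084, -0.00330981, -0.00032363,
        0.00118236,  0.00148618]), 'tau': array([ 4.38985808e-03, -5.97764075e+01,  1.61382135e+00, -2.81956100e+01,
        1.28454011e-02,  5.03221090e-03, -2.40253189e-05]), 'eef_pos': array([ 0.23873117, -0.63085403,  0.25542566]), 'tool_rot': array([-3.13995920e+00,  9.39367431e-05,  3.61829396e-01]), 'contact_force': array([-0.82697135,  0.23356953, -0.97304622]), 'ft_torque': array([-0.02438989, -0.00910929, -0.01239241]), 'finger_gap': 1.0010837340577883}
```

View pics/a_side.png

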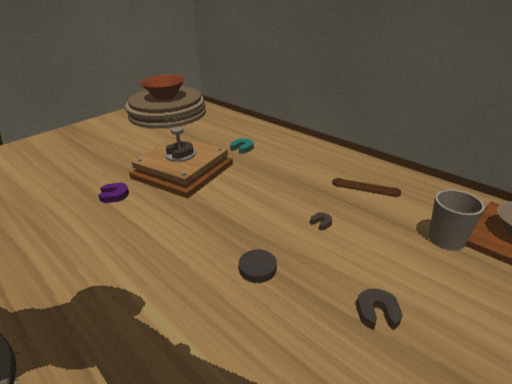

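View pics/a_top.png

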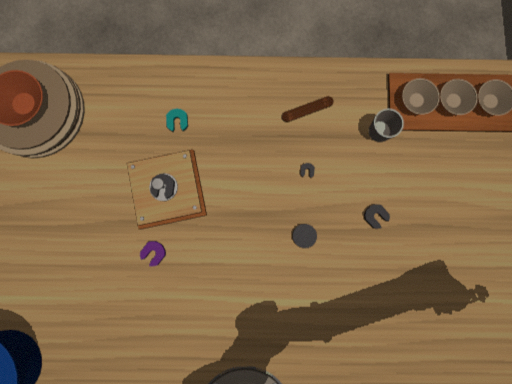

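Top view: the slotted dark weight is at (376,216), the slotless disc at (304,236), the small slotted weight at (307,170), and purple and turquoise lookalikes at (153,253) and (177,120). The press is at (165,188). The large weight must be the one at (376,216), since it is dark, slotted and the larger of the two. I'll confirm this in a crop.

```bash
python3 - <<'E'
from h import *
D=np.load('pics/a_top.npz');p=D['p'];S=np.load('pics/a_side.npz');ps=S['p']
def cr(p,u,v,r=36): return cv2.resize(p[v-r:v+r,u-r:u+r,::-1],(400,400),interpolation=cv2.INTER_CUBIC)
def crs(p,u,v,r=36): return cv2.resize(p[v-r:v+r,u-r:u+r,::-1],(300,300),interpolation=cv2.INTER_CUBIC)
a=np.hstack([cr(p,376,216,24),cr(p,165,188,24)]);
b=np.hstack([crs(ps,380,308,32),crs(ps,180,150,32)])
cv2.imwrite('pics/crop1.png',a);cv2.imwrite('pics/crop2.png',b)
for n,q,u,v in(('top',p,376,216),('top',p,307,170),('top',p,304,236),('side',ps,380,308),('side',ps,321,220),('side',ps,258,265)):
    print(n,u,v,ray(n,u,v,.016 if u!=307 else .012))
hsv=cv2.cvtColor(p,cv2.COLOR_RGB2HSV)
print([(hsv[y,x].tolist()) for x,y in((368,216),(304,236),(345,216),(302,170),(163,193),(240,330))])
E
```

```text
top 376 216 [ 0.50490737 -0.33675153  0.016     ]
top 307 170 [ 0.6254685  -0.15633629  0.012     ]
top 304 236 [ 0.45049991 -0.14776089  0.016     ]
side 380 308 [ 0.50113541 -0.34254078  0.016     ]
side 321 220 [ 0.61517062 -0.16286312  0.016     ]
side 258 265 [ 0.4466663  -0.15523726  0.016     ]
[[173, 16, 62], [8, 16, 63], [17, 123, 155], [170, 13, 61], [17, 23, 153], [18, 128, 80]]
```

View pics/crop1.png

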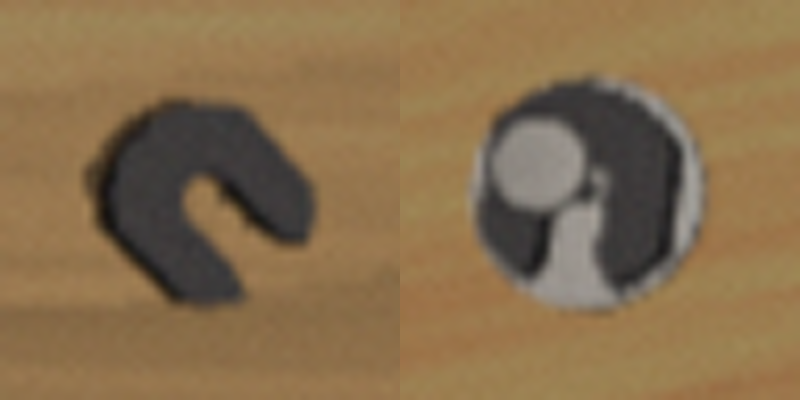

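View pics/crop2.png

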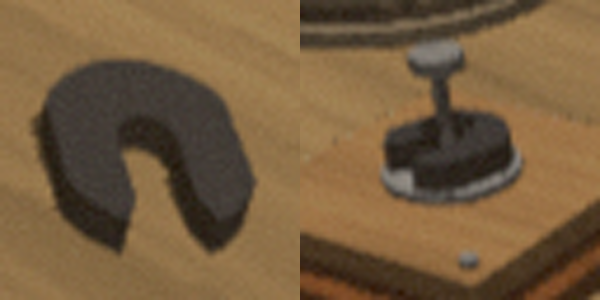

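The crop confirms it: a large dark C with flats, mouth pointing down-right in the top view. On the press, the lower weight's mouth points down in the image, which is toward −x. That doesn't fit the "−y" hint well, so I'll measure it.

```bash
python3 - <<'E'
from h import *
def comp(n,z,c,rad,vmax=95,smax=60):
    D=np.load(f'pics/a_{n}.npz');hsv=cv2.cvtColor(D['p'],cv2.COLOR_RGB2HSV);P=cloud(n,D['d'])
    m=(hsv[...,2]<vmax)&(hsv[...,1]<smax)&(np.hypot(P[...,0]-c[0],P[...,1]-c[1])<rad)
    print(n,m.sum(),'z pct',np.percentile(P[m][:,2],[5,25,50,75,95]).round(4))
    return m,P
for n in('top','side'):
    m,P=comp(n,.016,(.505,-.337),.05)
    q=P[m&(P[...,2]>.011)][:,:2].astype(np.float32)
    (c,r)=cv2.minEnclosingCircle(q);print(n,'circ',c,r,'rect',cv2.minAreaRect(q))
    v,u=np.nonzero(m&(P[...,2]>.011)); q=np.array([ray(n,a,b,.016)[:2] for a,b in zip(u,v)],np.float32)
    print(n,'ray circ',cv2.minEnclosingCircle(q),'rect',cv2.minAreaRect(q),'centroid',q.mean(0))
    k=q.mean(0)-np.array(cv2.minEnclosingCircle(q)[0]);print('slot dir deg',np.degrees(np.arctan2(-k[1],-k[0])))
c0=ray('top',165,188,.068);print('press',c0)
for n in('top','side'):
    m,P=comp(n,.068,c0,.05)
    D=np.load(f'pics/a_{n}.npz');
    near=np.hypot(P[...,0]-c0[0],P[...,1]-c0[1])<.06
    k=near&(P[...,2]>.095); print('knob pts',k.sum(),P[k].mean(0),P[k].min(0),P[k].max(0))
    b=near&(P[...,2]>.06)&(P[...,2]<.075)&m; q=P[b][:,:2].astype(np.float32)
    print('lower',b.sum(),cv2.minEnclosingCircle(q),cv2.minAreaRect(q),q.mean(0))
E
```

```text
top 325 z pct [0.0135 0.0157 0.0171 0.0184 0.0204]
top circ (0.5045304298400879, -0.3377591669559479) 0.03147052973508835 rect ((0.5060219764709473, -0.33633261919021606), (0.05702361464500427, 0.05627177283167839), 40.918487548828125)
top ray circ ((0.5056158900260925, -0.33852511644363403), 0.03150904178619385) rect ((0.5056416988372803, -0.3374082148075104), (0.0584266223013401, 0.054811131209135056), 44.65031433105469) centroid [ 0.5077107  -0.33527797]
slot dir deg -122.8269846573075
side 747 z pct [0.0139 0.0146 0.0152 0.0156 0.0164]
side circ (0.5040376782417297, -0.3392691910266876) 0.03200555965304375 rect ((0.5055251121520996, -0.33820971846580505), (0.05843362957239151, 0.05487063527107239), 42.512962341308594)
side ray circ ((0.5039085149765015, -0.3400789499282837), 0.031494226306676865) rect ((0.5051276683807373, -0.3384205102920532), (0.058557506650686264, 0.05459162965416908), 42.144004821777344) centroid [ 0.50597435 -0.33786955]
slot dir deg -133.07679094753146
press [0.56534597 0.20716228 0.068     ]
top 316 z pct [0.0595 0.0669 0.0684 0.0698 0.0726]
knob pts 106 [0.56934347 0.21552832 0.11437444] [0.55672023 0.20236749 0.10849619] [0.58177011 0.22927373 0.11972286]
lower 285 ((0.5697969794273376, 0.2142295092344284), 0.031953439116477966) ((0.5712083578109741, 0.2158113569021225), (0.05695768818259239, 0.05915208160877228), 84.4231948852539) [0.57125425 0.20992842]
side 233 z pct [0.0494 0.0617 0.0666 0.0675 0.1095]
knob pts 90 [0.5669846  0.21182414 0.1094565 ] [0.55483021 0.20196177 0.09531844] [0.58342239 0.22720753 0.11392791]
lower 135 ((0.5682879686355591, 0.21350735425949097), 0.03183307126164436) ((0.5708404779434204, 0.21406614780426025), (0.0546623058617115, 0.054747529327869415), 73.94475555419922) [0.56924427 0.20999779]
```

```bash
python3 - <<'E'
from h import *
ims=[]
for n,(u0,v0) in(('top',(165,188)),('side',(180,152))):
    p=np.load(f'pics/a_{n}.npz')['p']; r=20; s=20
    im=cv2.resize(p[v0-r:v0+r,u0-r:u0+r,::-1],(400,400),interpolation=cv2.INTER_CUBIC)
    def mk(X,c):
        q=(proj(n,X)-[u0-r,v0-r]+.5)*10; cv2.circle(im,tuple(int(a) for a in q),3,c,-1)
    st=np.array([.569,.2145])
    for a in range(0,360,10):
        mk([st[0]+.032*np.cos(np.radians(a)),st[1]+.032*np.sin(np.radians(a)),.068],(0,255,255))
    mk([*st,.068],(0,0,255)); mk([*st,.114],(255,0,255))
    mk([st[0]-.032,st[1],.068],(0,255,0)); mk([st[0],st[1]-.032,.068],(255,0,0))
    ims.append(im)
cv2.imwrite('pics/ov.png',np.hstack(ims))
E
```

```text
(no output)
```

View pics/ov.png

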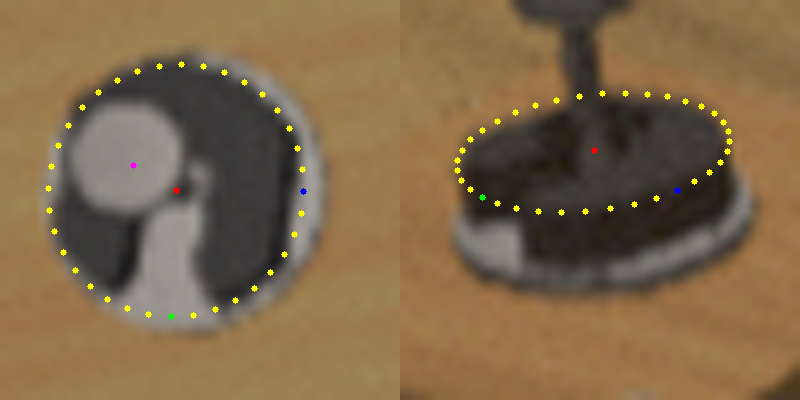

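Both views agree: the lower mouth points toward about 173° yaw (−x), since the foot shows through the slot there and the −y rim is solid dark. So my slot must point to about −7°. The stem is at about (0.570, 0.215). The large weight's centre is about (0.505, −0.339), with its slot toward about −138°.

```bash
cat >> h.py <<'E'
from scipy.spatial.transform import Rotation as Ro
def go(x,y,z,yaw):
    o=env.get_obs(); R=Ro.from_euler('xyz',o['tool_rot']); T=Ro.from_euler('xyz',[np.pi,0,np.radians(yaw)])
    rv=(R.inv()*T).as_rotvec(); s=R.inv().apply(np.array([x,y,z])-o['eef_pos'])
    print('rows:',rv.round(3),s.round(4),'dist %.3f ang %.1f'%(np.linalg.norm(s),np.degrees(np.linalg.norm(rv))))
    print('t',round(o['time_s'],2),'q',o['qpos'].round(2),'pos',o['eef_pos'].round(4),'rpy',np.degrees(o['tool_rot']).round(1),'F',o['contact_force'].round(1),'gap',round(o['finger_gap'],3))
E
python3 -c "
from h import *
go(.505,-.339,.10,42)"
```

```text
rows: [-0.002 -0.    -0.371] [ 0.3524 -0.1784  0.1557] dist 0.425 ang 21.3
t 0.1 q [ 1.1   0.48  0.02  1.56 -0.01  1.11 -0.08] pos [ 0.2387 -0.6309  0.2554] rpy [-179.9    0.    20.7] F [-0.8  0.2 -1. ] gap 1.001
```

```bash
python3 -m handwheel '0 0 -.371 .352 -.178 .15 .18;0 0 -.371 .352 -.178 .15 .18;0 0 -.371 .352 -.178 .15 .18;0 0 -.371 .352 -.178 .15 .18;0 0 -.371 .352 -.178 .15 .18;0 0 -.371 .352 -.178 .15 .18;0 0 -.371 .352 -.178 .15 .18;0 0 -.371 .352 -.178 .15 .18;0 0 -.371 .352 -.178 .15 .18;0 0 -.371 .352 -.178 .15 .18'
python3 -c "
from h import *
go(.505,-.339,.06,42)"
```

```text
time_s: 0.93
eef_pos: [0.5018, -0.342, 0.1068]
tool_rot: [-3.14, -0.0, 0.733]
contact_force: [0.4, -1.8, 0.7]
finger_gap: 0.822
rows: [-0.002 -0.    -0.   ] [ 0.0043 -0.      0.0468] dist 0.047 ang 0.1
t 0.93 q [ 0.6   0.55 -0.14  1.83  0.1   0.77 -0.43] pos [ 0.5018 -0.342   0.1068] rpy [-179.9   -0.    42. ] F [ 0.4 -1.8  0.7] gap 0.822
```

```bash
python3 -m handwheel '0 0 0 .0043 0 .035 .18;0 0 0 .0043 0 .047 .18;0 0 0 .0043 0 .047 .18'
python3 - <<'E'
from h import *
shot('b'); go(.505,-.339,.032,42)
p=cv2.imread('pics/b_side.png')[200:384,300:460];q=cv2.imread('pics/b_top.png')[170:260,330:420]
cv2.imwrite('pics/b.png',np.hstack([cv2.resize(p,(400,460),interpolation=2),cv2.resize(q,(400,460),interpolation=2)]))
E
```

```text
time_s: 1.18
eef_pos: [0.5028, -0.3371, 0.0563]
tool_rot: [-3.133, 0.002, 0.734]
contact_force: [-0.7, 0.9, -0.8]
finger_gap: 0.822
rows: [-0.003  0.001 -0.002] [ 0.0017 -0.0003  0.0279] dist 0.028 ang 0.2
t 1.28 q [ 0.59  0.61 -0.13  1.85  0.11  0.69 -0.45] pos [ 0.504  -0.3404  0.0599] rpy [-1.798e+02  1.000e-01  4.190e+01] F [ 0.5 -0.2 -0. ] gap 0.818
```

View pics/b.png

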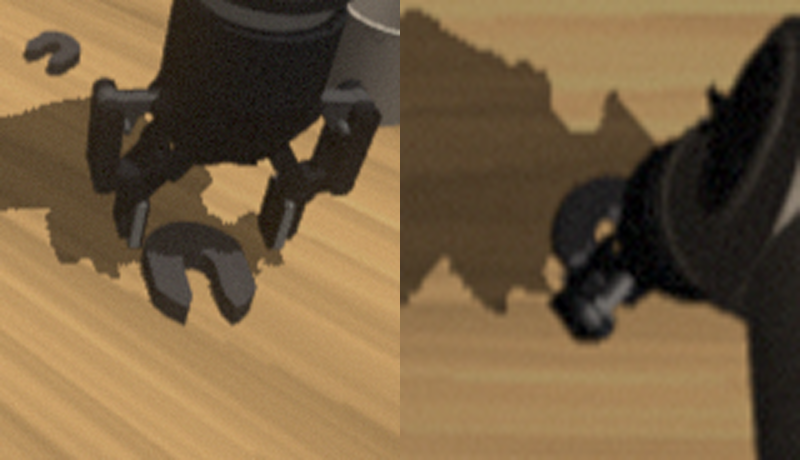

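In the side view the fingers straddle the weight's flats and the yaw matches. I'll descend.

```bash
python3 -m handwheel '0 0 0 .001 0 .016 .18;0 0 0 .001 0 .026 .18;0 0 0 .001 0 .028 .18;0 0 0 .001 0 .028 .18'
python3 -m handwheel '0 0 0 0 0 .002 .18;0 0 0 0 0 .004 .18;0 0 0 0 0 .004 .18'
python3 -c "
from h import *
go(.505,-.339,.025,42)
shot('c')
p=cv2.imread('pics/c_side.png')[230:350,310:450]
cv2.imwrite('pics/c.png',cv2.resize(p,(700,600),interpolation=2))"
```

```text
time_s: 1.62
eef_pos: [0.5039, -0.3405, 0.0321]
tool_rot: [-3.139, 0.001, 0.729]
contact_force: [-0.2, -0.1, -0.3]
finger_gap: 0.817
time_s: 1.87
eef_pos: [0.5039, -0.3408, 0.0284]
tool_rot: [-3.139, 0.001, 0.729]
contact_force: [0.6, 0.9, -0.2]
finger_gap: 0.823
rows: [-0.002  0.001 -0.004] [ 0.002  -0.0006  0.0034] dist 0.004 ang 0.3
t 1.87 q [ 0.58  0.66 -0.12  1.86  0.12  0.63 -0.46] pos [ 0.5039 -0.3408  0.0284] rpy [-1.799e+02  1.000e-01  4.180e+01] F [ 0.6  0.9 -0.2] gap 0.823
```

View pics/c.png

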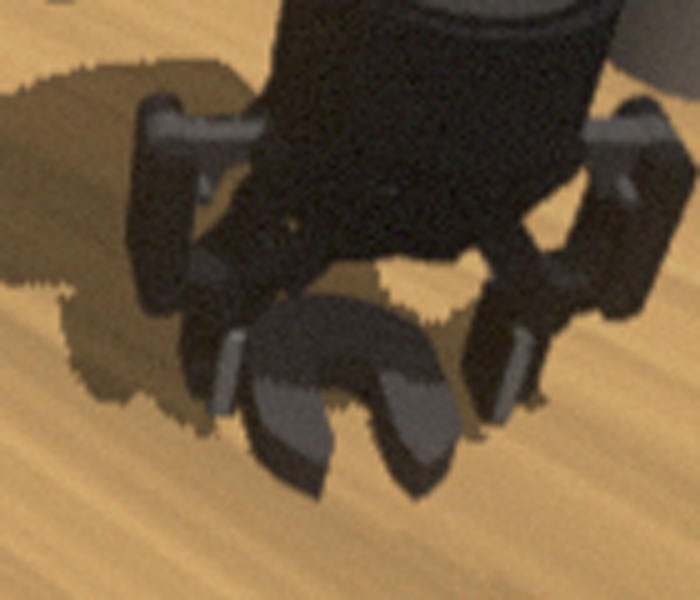

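```bash
python3 -m handwheel '0 0 0 .001 0 .002 .18;0 0 0 .001 0 .004 .18;0 0 0 .001 0 .004 .18'
python3 -m handwheel '0 0 0 0 0 .002 .18;0 0 0 0 0 .003 .18;0 0 0 0 0 .003 .18'
```

```text
time_s: 2.22
eef_pos: [0.5047, -0.3397, 0.024]
tool_rot: [-3.139, 0.001, 0.729]
contact_force: [-0.4, -0.1, -0.2]
finger_gap: 0.824
time_s: 2.47
eef_pos: [0.5045, -0.3395, 0.0207]
tool_rot: [-3.138, 0.002, 0.73]
contact_force: [-0.4, -0.1, -1.1]
finger_gap: 0.816
```

```bash
python3 -m handwheel '0 0 0 0 0 0 .3;0 0 0 0 0 0 .4;0 0 0 0 0 0 .5;0 0 0 0 0 0 .6;0 0 0 0 0 0 .6;0 0 0 0 0 0 .6;0 0 0 0 0 0 .6'
python3 -c "
from h import *
go(.505,-.339,.025,42)
shot('d')
p=cv2.imread('pics/d_side.png')[230:350,310:450]
cv2.imwrite('pics/d.png',cv2.resize(p,(700,600),interpolation=2))"
```

```text
time_s: 3.05
eef_pos: [0.5051, -0.3399, 0.0214]
tool_rot: [-3.14, 0.001, 0.729]
contact_force: [-0.8, -0.4, 5.5]
finger_gap: 0.642
rows: [-0.002  0.001 -0.004] [ 0.0006 -0.0007 -0.0036] dist 0.004 ang 0.2
t 3.05 q [ 0.58  0.67 -0.12  1.86  0.13  0.62 -0.46] pos [ 0.5051 -0.3399  0.0214] rpy [-1.799e+02  1.000e-01  4.180e+01] F [-0.8 -0.4  5.5] gap 0.642
```

View pics/d.png

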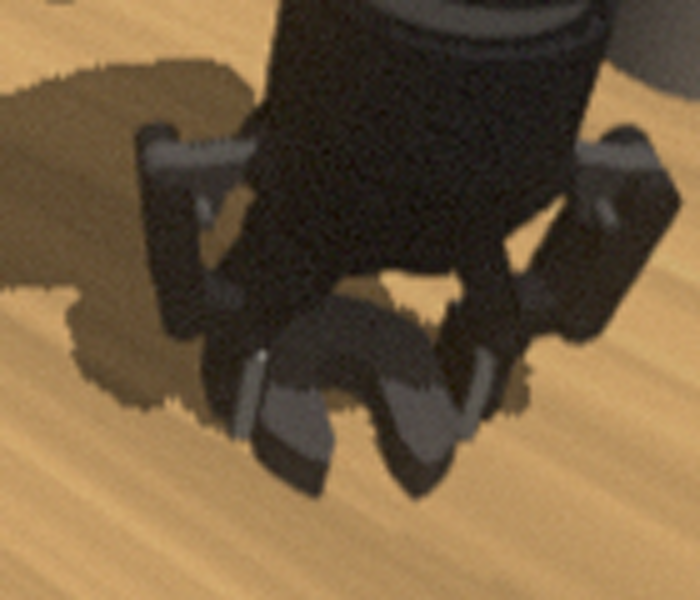

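Gripped: the opening is about 55 mm, which fits the 56 mm flats. I'll lift straight up, then check.

```bash
python3 -m handwheel '0 0 0 0 0 -.01 .6;0 0 0 0 0 -.03 .6;0 0 0 0 0 -.06 .6;0 0 0 0 0 -.09 .6;0 0 0 0 0 -.12 .6;0 0 0 0 0 -.14 .6;0 0 0 0 0 -.14 .6;0 0 0 0 0 -.14 .6'
python3 -c "
from h import *
yaw=173
u=np.array([np.cos(np.radians(-7)),np.sin(np.radians(-7))])
P=np.array([.570,.215])-.085*u
print(P); go(*P,.15,yaw)
shot('e')
p=cv2.imread('pics/e_side.png')[130:330,290:490]
cv2.imwrite('pics/e.png',cv2.resize(p,(600,600),interpolation=2))"
```

```text
time_s: 3.82
eef_pos: [0.5055, -0.3401, 0.1623]
tool_rot: [-3.141, 0.001, 0.729]
contact_force: [-0.1, 0.1, -3.8]
finger_gap: 0.636
[0.48563358 0.22535889]
rows: [-1.00e-03 -0.00e+00 -2.29e+00] [ 0.3621 -0.4348  0.0122] dist 0.566 ang 131.2
t 3.82 q [ 0.6   0.48 -0.14  1.8   0.09  0.88 -0.43] pos [ 0.5055 -0.3401  0.1623] rpy [-180.     0.    41.8] F [-0.1  0.1 -3.8] gap 0.636
```

View pics/e.png

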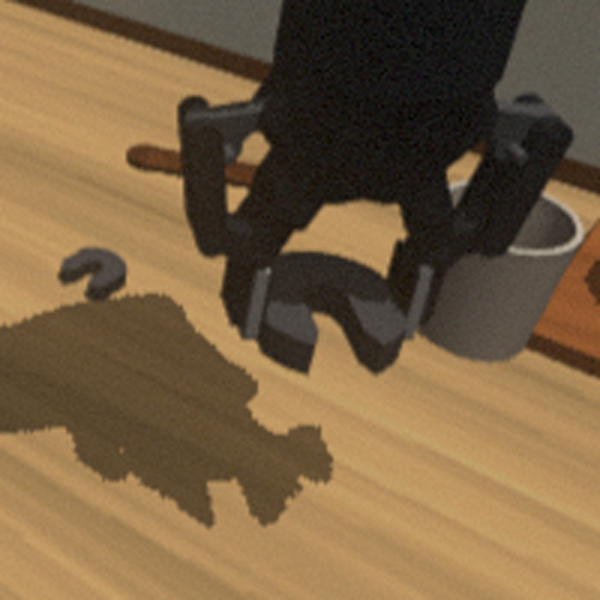

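The weight is held level in the jaws. Next I'll carry it over.

```bash
python3 -m handwheel '0 0 -.12 .02 -.024 0 .6;0 0 -.24 .05 -.06 0 .6;0 0 -.36 .075 -.09 0 .6;0 0 -.48 .1 -.12 0 .6;0 0 -.6 .125 -.15 0 .6;0 0 -.72 .15 -.18 0 .6;0 0 -.84 .175 -.21 0 .6;0 0 -.96 .2 -.24 0 .6;0 0 -1.08 .22 -.264 0 .6;0 0 -1.2 .24 -.288 0 .6'
python3 -c "
from h import *
go(.4856,.2254,.16,173)"
```

```text
time_s: 4.75
eef_pos: [0.4894, 0.0372, 0.1592]
tool_rot: [-3.135, -0.005, 1.937]
contact_force: [0.6, 0.5, -3.2]
finger_gap: 0.641
rows: [-0.003 -0.008 -1.083] [ 0.1771  0.0638 -0.0004] dist 0.188 ang 62.0
t 4.75 q [ 0.25  0.36 -0.54  2.04  0.24  0.81 -0.06] pos [0.4894 0.0372 0.1592] rpy [-179.6   -0.3  111. ] F [ 0.6  0.5 -3.2] gap 0.641
```

```bash
python3 -m handwheel '0 0 -.12 .02 .007 0 .6;0 0 -.24 .04 .014 0 .6;0 0 -.36 .06 .021 0 .6;0 0 -.48 .08 .029 0 .6;0 0 -.6 .1 .036 0 .6;0 0 -.72 .12 .043 0 .6;0 0 -.84 .14 .05 0 .6;-.003 -.008 -.96 .16 .058 0 .6;-.003 -.008 -1.083 .177 .064 0 .6;-.003 -.008 -1.083 .177 .064 0 .6'
python3 -m handwheel '0 0 0 0 0 0 .6;0 0 0 0 0 0 .6'
python3 -c "
from h import *
go(.4856,.2254,.10,173)"
```

```text
time_s: 5.58
eef_pos: [0.484, 0.2296, 0.1584]
tool_rot: [3.139, -0.004, 3.031]
contact_force: [0.3, 1.3, -2.6]
finger_gap: 0.638
time_s: 5.75
eef_pos: [0.4828, 0.2292, 0.1569]
tool_rot: [3.14, -0.007, 3.03]
contact_force: [-0.1, 0.3, -3.0]
finger_gap: 0.636
rows: [ 0.002 -0.007  0.011] [-0.0036 -0.0036  0.0568] dist 0.057 ang 0.7
t 5.75 q [ 0.07  0.49 -0.8   1.94  0.44  0.9   0.51] pos [0.4828 0.2292 0.1569] rpy [179.9  -0.4 173.6] F [-0.1  0.3 -3. ] gap 0.636
```

```bash
python3 -m handwheel '.002 -.007 .011 -.0036 -.0036 .02 .6;.002 -.007 .011 -.0036 -.0036 .045 .6;.002 -.007 .011 -.0036 -.0036 .057 .6;.002 -.007 .011 -.0036 -.0036 .057 .6;.002 -.007 .011 -.0036 -.0036 .057 .6'
python3 - <<'E'
from h import *
shot('f')
go(.570,.215,.10,173)
a=cv2.imread('pics/f_side.png')[80:200,100:220];b=cv2.imread('pics/f_top.png')[130:270,90:230]
cv2.imwrite('pics/f.png',np.hstack([cv2.resize(a,(400,400),interpolation=2),cv2.resize(b,(400,400),interpolation=2)]))
E
```

```text
time_s: 6.17
eef_pos: [0.4852, 0.2247, 0.0994]
tool_rot: [-3.14, -0.002, 3.019]
contact_force: [-0.8, -0.1, -1.7]
finger_gap: 0.643
rows: [ 0.001  0.001 -0.001] [-0.0845 -0.0004  0.0009] dist 0.084 ang 0.1
t 6.27 q [ 0.02  0.57 -0.74  1.98  0.53  0.8   0.43] pos [0.4862 0.2257 0.1008] rpy [1.80e+02 1.00e-01 1.73e+02] F [ 0.5 -0.3 -2. ] gap 0.64
```

View pics/f.png

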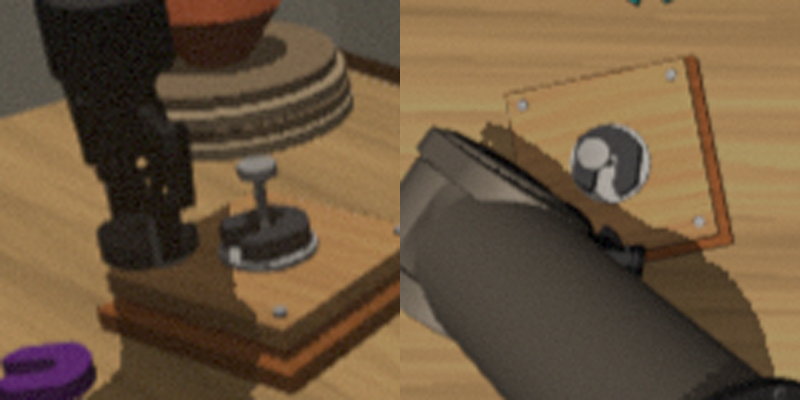

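The weight is beside the press, level and above the lower one, with the knob clear. I'll slide it in along tool −x.

```bash
python3 -m handwheel '0 0 0 -.008 0 .001 .6;0 0 0 -.016 0 .001 .6;0 0 0 -.024 0 .001 .6;0 0 0 -.032 0 .001 .6;0 0 0 -.040 0 .001 .6;0 0 0 -.046 0 .001 .6;0 0 0 -.052 0 .001 .6;0 0 0 -.052 0 .001 .6'
python3 - <<'E'
from h import *
shot('g')
go(.570,.215,.10,173)
a=cv2.imread('pics/g_side.png')[100:180,130:210];b=cv2.imread('pics/g_top.png')[130:270,90:230]
cv2.imwrite('pics/g.png',np.hstack([cv2.resize(a,(400,400),interpolation=2),cv2.resize(b,(400,400),interpolation=2)]))
E
```

```text
time_s: 6.93
eef_pos: [0.5393, 0.219, 0.0998]
tool_rot: [3.14, 0.002, 3.018]
contact_force: [0.2, 0.1, -2.5]
finger_gap: 0.634
rows: [ 0.001  0.001 -0.001] [-0.0326 -0.0004 -0.0003] dist 0.033 ang 0.1
t 7.03 q [ 0.04  0.62 -0.72  1.87  0.54  0.85  0.5 ] pos [0.5377 0.2194 0.0997] rpy [180.   0. 173.] F [-0.8 -0.5 -2.1] gap 0.638
```

View pics/g.png

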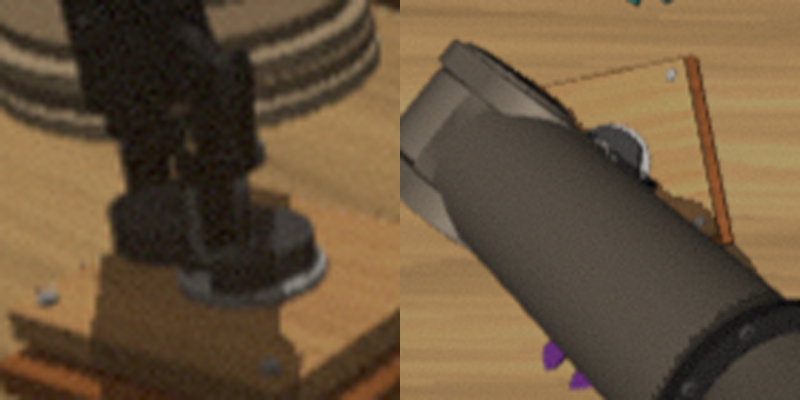

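```bash
python3 -m handwheel '0 0 0 -.006 0 0 .6;0 0 0 -.012 0 0 .6;0 0 0 -.018 0 0 .6;0 0 0 -.024 0 0 .6;0 0 0 -.029 0 0 .6;0 0 0 -.0325 0 0 .6;0 0 0 -.0325 0 0 .6'
python3 -m handwheel '0 0 0 0 0 .002 .6;0 0 0 0 0 .004 .6;0 0 0 0 0 .006 .6;0 0 0 0 0 .008 .6;0 0 0 0 0 .008 .6'
python3 -c "
from h import *
go(.57,.215,.0892,173)"
```

```text
time_s: 7.62
eef_pos: [0.571, 0.2151, 0.0997]
tool_rot: [3.141, 0.001, 3.018]
contact_force: [-0.0, 0.9, -3.2]
finger_gap: 0.64
time_s: 8.03
eef_pos: [0.5705, 0.215, 0.0911]
tool_rot: [3.141, 0.0, 3.018]
contact_force: [0.1, 0.0, -2.2]
finger_gap: 0.641
rows: [ 0.     0.    -0.001] [ 0.0005 -0.0001  0.0019] dist 0.002 ang 0.1
t 8.03 q [ 0.05  0.67 -0.7   1.81  0.55  0.87  0.53] pos [0.5705 0.215  0.0911] rpy [180.    0.  172.9] F [ 0.1  0.  -2.2] gap 0.641
```

```bash
python3 -m handwheel '0 0 0 0 0 .001 .6;0 0 0 0 0 .0015 .6;0 0 0 0 0 .0015 .6'
python3 -m handwheel '0 0 0 0 0 .0007 .6;0 0 0 0 0 .001 .6;0 0 0 0 0 .001 .6'
```

```text
time_s: 8.28
eef_pos: [0.5704, 0.215, 0.0896]
tool_rot: [3.141, 0.0, 3.018]
contact_force: [-0.2, -0.4, -4.0]
finger_gap: 0.638
time_s: 8.53
eef_pos: [0.5704, 0.2151, 0.0894]
tool_rot: [-3.142, 0.001, 3.018]
contact_force: [-2.6, -1.3, 4.5]
finger_gap: 0.642
```

The weight is in contact, since the force went from −3 to +4.5 N. I'll open the jaws gently.

```bash
python3 -m handwheel '0 0 0 0 0 0 .34;0 0 0 0 0 0 .3;0 0 0 0 0 0 .26;0 0 0 0 0 0 .2;0 0 0 0 0 0 .14;0 0 0 0 0 0 .1;0 0 0 0 0 0 .1'
python3 - <<'E'
from h import *
shot('i')
go(.570,.215,.2,173)
a=cv2.imread('pics/i_side.png')[100:180,130:210]
cv2.imwrite('pics/i.png',cv2.resize(a,(600,600),interpolation=2))
E
```

```text
time_s: 9.12
eef_pos: [0.5704, 0.2151, 0.0894]
tool_rot: [3.142, 0.001, 3.018]
contact_force: [-0.0, -1.0, 0.1]
finger_gap: 0.902
rows: [-0.     0.001 -0.001] [ 0.0004 -0.0002 -0.1106] dist 0.111 ang 0.1
t 9.22 q [ 0.04  0.67 -0.7   1.81  0.55  0.86  0.53] pos [0.5705 0.2151 0.0894] rpy [-180.     0.   172.9] F [-0.4 -0.6 -0.3] gap 0.901
```

View pics/i.png

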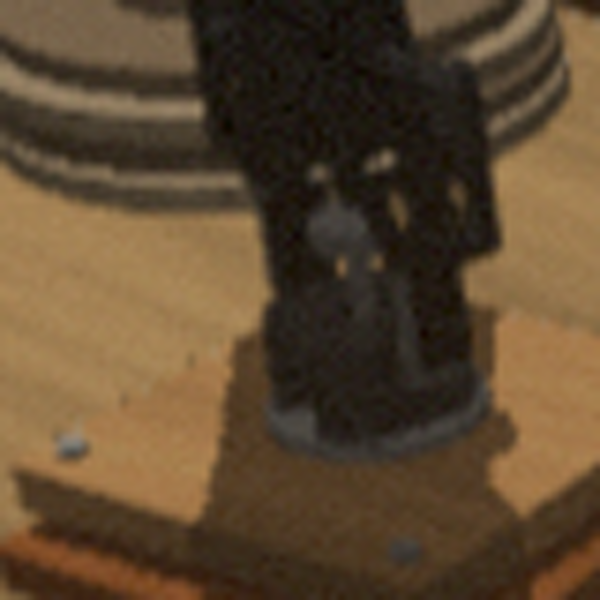

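It sits on the lower weight and the forces are near zero. I'll rise straight up, then back off to clear the view.

```bash
python3 -m handwheel '0 0 0 0 0 -.008 .1;0 0 0 0 0 -.02 .1;0 0 0 0 0 -.04 .1;0 0 0 0 0 -.07 .1;0 0 0 0 0 -.1 .1;0 0 0 0 0 -.13 .1;0 0 0 0 0 -.15 .1;0 0 0 0 0 -.15 .1'
python3 -m handwheel '0 0 0 .01 .04 0 .1;0 0 0 .02 .08 0 .1;0 0 0 .03 .12 0 .1;0 0 0 .04 .16 0 .1;0 0 0 .05 .2 0 .1;0 0 0 .06 .24 0 .1;0 0 0 .06 .28 0 .1;0 0 0 .06 .28 0 .1;0 0 0 .06 .28 0 .1'
python3 - <<'E'
from h import *
shot('j')
go(.570,.215,.2,173)
a=cv2.imread('pics/j_side.png')[120:180,150:210];b=cv2.imread('pics/j_top.png')[164:212,141:189]
cv2.imwrite('pics/j.png',np.hstack([cv2.resize(a,(400,400),interpolation=2),cv2.resize(b,(400,400),interpolation=2)]))
for n in('side','top'):
    D=np.load(f'pics/j_{n}.npz');P=cloud(n,D['d']);hsv=cv2.cvtColor(D['p'],cv2.COLOR_RGB2HSV)
    m=(np.hypot(P[...,0]-.57,P[...,1]-.215)<.05)&(P[...,2]>.077)&(P[...,2]<.091)&(hsv[...,2]<110)
    q=P[m]; print(n,m.sum(),np.median(q[:,2]),cv2.minEnclosingCircle(q[:,:2].astype(np.float32)),cv2.minAreaRect(q[:,:2].astype(np.float32)))
    A=np.c_[q[:,:2],np.ones(len(q))];print('plane',np.linalg.lstsq(A,q[:,2],rcond=None)[0])
E
```

```text
time_s: 9.88
eef_pos: [0.5724, 0.2171, 0.2459]
tool_rot: [3.137, 0.009, 3.018]
contact_force: [0.5, 0.4, -0.2]
finger_gap: 0.899
time_s: 10.63
eef_pos: [0.5449, 0.5054, 0.2463]
tool_rot: [3.136, 0.007, 3.023]
contact_force: [0.4, -0.4, -0.2]
finger_gap: 0.898
rows: [ 0.003  0.009 -0.001] [-0.0572 -0.2816  0.046 ] dist 0.291 ang 0.5
t 10.73 q [-0.38  0.71 -0.76  1.34  0.49  1.27  0.29] pos [0.5475 0.5014 0.2465] rpy [179.8   0.5 172.9] F [ 0.  -1.   0.2] gap 0.9
side 254 0.08241408888897156 ((0.5682471394538879, 0.21365222334861755), 0.033162809908390045) ((0.5665542483329773, 0.21436914801597595), (0.05891910567879677, 0.059674158692359924), 79.93063354492188)
plane [0.0053338  0.02851802 0.07302537]
top 329 0.08441608274520666 ((0.5689516663551331, 0.2144617736339569), 0.03202659264206886) ((0.5672980546951294, 0.21523338556289673), (0.05647299066185951, 0.05891029164195061), 83.26374053955078)
plane [-0.00357098 -0.00498394  0.08743029]
```

View pics/j.png

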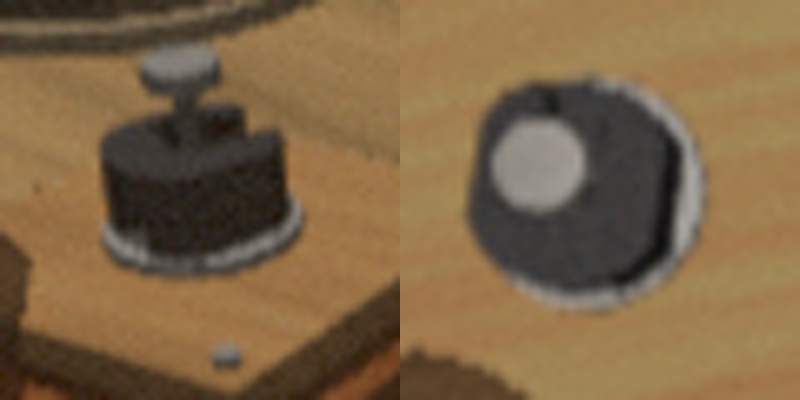

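View pics/j_top.png

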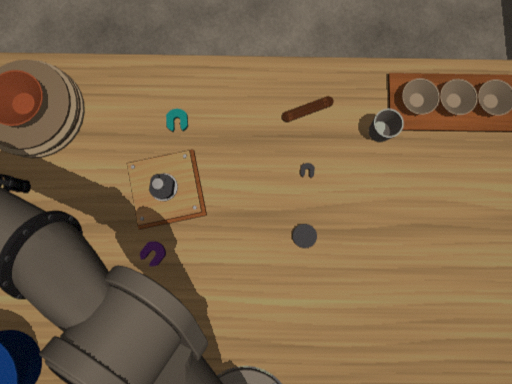

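The weight is flat, with its top at 82–84 mm against 84 expected. Its centre is about 2 mm from the stem, the slot points away (+x), the lower mouth still points to −x, the small weight hasn't moved, and the arm is clear.

```bash
python3 -m handwheel '0 0 0 0 0 0 .1;0 0 0 0 0 0 .1;0 0 0 0 0 0 .1'; python3 -c "
from h import *
print(env.sign_off())"
```

```text
time_s: 10.98
eef_pos: [0.5485, 0.4998, 0.2468]
tool_rot: [3.139, 0.01, 3.016]
contact_force: [0.2, -1.0, -0.7]
finger_gap: 0.898
the job is handed in; nothing more can be done
None
```

The large slotted weight is on the press, and I handed the job in at about 11 s of the 38 s allowed. I gripped it by its flats, slid it slot first under the knob, and lowered it until it touched the weight already there. Then I opened the jaws, rose straight up and moved clear.

**Last checks:**
- **Position:** its centre is about 2 mm from the stem.
- **Height:** its top measures 84 mm in the top view (expected 84) and 82 mm in the side view.
- **Flatness:** it is flat within about 2° in the side view and less in the top view.
- **Slots:** the new slot points to about −7° yaw. The lower weight's mouth points to about 173°, so they are opposite.
- **Bystander and contact:** the small weight shows at the same pixels as before, and the contact force is about zero.

**What disagreed:**
- **Lower slot direction:** the task says the lower slot points roughly to −y, but both cameras showed it toward −x. I followed the images. In the last pictures the upper weight mostly hides the lower slot, and only its notch edge shows in the side view.
- **Retreat direction:** I meant to back off to the robot's right, but the arm went left (+y). It touched nothing.

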